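# Slide the thick dowel up to the fence of the sawing jig

### The arm

A 6-joint arm with a two-finger parallel gripper is mounted at the origin on the work surface. World frame = base frame: x ahead of the robot, y to its left, z up, the work surface at z = 0. Lengths are in m, angles in rad, forces in N, time in s.
With the tool pointing down it reaches from about 0.375 to 0.9 m from the base axis. Payload 3.1 kg.
Tool frame: the origin (TCP) lies on the centre line of the jaws, within the pads' length; the fingertips stand 25 mm ahead of it and the grasp point (between the pads) lies 6 mm ahead of it (robot.nose_length is the y of the fingertips in the tool frame, in m); y points along the fingers, z is the direction in which the jaws open and shut, and the axes are right-handed (so a half turn about y gives the same grasp; the last joint's range is limited). The gripper opens to 87 mm and grips with 3 to 60 N. Pads are 19 mm wide; open, the fingers measure 117 mm over their backs; the gripper's body (75 mm by 190 mm) begins 51 mm behind the grasp point.
Start: joints at [-1.339, 0.527, 1.433, -0, 1.181, -0.178], TCP at [0.249, -0.573, 0.248] pointing down, gripper open.
Joint ranges: [-3.08, 3.08], [-0.75, 2.2], [0.22, 2.44], [-1.43, 4.57], [0, 2.65], [-2.85, 2.85]. Speed limits (rad/s): [2.79, 2.79, 3.14, 3.14, 3.14, 3.14].

### API

Orientations are given as a unit quaternion [x, y, z, w].
In Python, from rig import robot, eyes, ticket gives the robot as it stands.
- The arm moves only by the tool play_rows, never from a script. Its argument "series" is a list of rows, each a list of 7 numbers: the opening, from 0 (shut) to 1 (fully open), then the shift along the tool's x, y, z scaled (see below), then the turn, a rotation vector about the tool's x, y, z scaled (see below). In form: [[claw, dx, dy, dz, ax, ay, az], ...]. A call has 1 to 12 rows; each row shifts and turns the commanded pose from where the row before left it, along the tool's axes as they then stand; what a row does not reach is not made up. The controller multiplies each number of a shift by 100 mm and each number of a turn by 180 degrees. A row lasts 1/12 s, in which the tool goes at most 41.7 mm and 7.16 degrees, less where a joint would pass 70% of its speed; a pose out of reach is approached as far as the arm can. A call with a number of a shift or a turn outside -1 to 1 is refused whole. A call with a gripper value outside its range is refused whole. The fingers move at their own pace and stop on an object; "grip_force" is the grip in N (left out, the last holds). Time passes only in rows, so rows that do not move let the fingers close. It gives the time, the measured TCP pose, the force and the opening at its end, in the units of the state.
- robot.get_obs(): the state, without advancing time (a new reading comes with each control period).
- eyes.camera(name): name is "scene" or "top" or "wrist"; returns the picture (480x640x3 uint8, red, green, blue); there is no depth.
- eyes.camera_params(name): a dict with "K" (3x3 intrinsics, pixels), "rvec" (rotation vector, rad) and "tvec" (3), from world to camera coordinates, as OpenCV has them. Camera axes: x right, y down, z forward; pixel columns grow to the right and rows downward; lengths in m; the calibration is good to about 2 mm. A picture is of the moment at which its call begins: read the wrist's pose just before it. camera_params takes no time and is no camera call; for the wrist camera it gives the pose at the moment of the call.
- ticket.hand_in(): hands the job in, once; it reports no verdict.
The state is a dict: "time": time; "q": joint angles; "joint_velocities": joint speeds; "joint_torque": joint torques, N m; "position": TCP position; "tool_rot": TCP orientation; "ft_force": force on the tool from outside, world axes, zero at the start; "moment": the same for the moment, N m; "grip_width": finger opening in m.
Only numpy, scipy, OpenCV 4.12 (cv2) and the standard library are available. Lean on these libraries where they do the work, as an engineer would, in place of code of your own. Each camera call takes 0.05 s, during which the arm holds its last target.

### The job

A drawing is to hang from the thick wooden dowel, which has to be sawn to length. Slide it gently along its V-groove in the wooden sawing jig, without lifting it out, until its end comes fully home against the fence without a hard knock, and let go of it there. Leave the thin dowel in the other groove where it is.

Things in the scene. Friction and masses are not known exactly. Their poses are not given: they have to be found in the camera images.
- jig: Pale wooden sawing jig fixed to the desk, 320 (x) x 170 (y) x 28 mm high. Origin: centre of its underside, on the desk; z up. Two V-grooves run along x at y = -38 and +38 mm, from the open -x end to the fence at the +x end: 28 mm wide at the flat top face, 14 mm deep, 45-degree flanks. Either dowel may be in either groove.
- fence (a point): Middle of the fence's stop face at the level of the jig's top face (jig x = +140, y = 0, z = 28 mm); axes as the jig's. The fence is a browner wooden strip, 20 mm thick, across the whole +x end and both grooves, standing 30 mm above the top face; its stop face looks to -x. It is rigid: arriving at 0.03 m/s is gentle, at 0.15 m/s a hard knock.
- dowel_center (a point): Centre of the thick dowel (loose, pale wood, 28 mm diameter, 140 mm long, about 65 g). x runs along its axis, to the fence (y, z turn if it rolls). It lies in a groove, axis 34 mm and top 48 mm above the desk (6 and 20 mm above the jig's top face), its end 50 to 110 mm short of the fence. Home, its centre is 70 mm from the stop face. Dry friction of 0.2 to 1.5 N; stays where left.
- thin_center (a point): Centre of the thin dowel (loose, same wood, 18 mm diameter, 140 mm long, about 27 g), lying in the other groove, axis 27 mm and top 36 mm above the desk; x along its axis. Also short of the fence; to be left alone.
Mind the look-alikes: they are no part of the job. Leave any pink look-alike of the part that bears dowel_center alone.

How it is judged:
By the outcome, as a careful person would: the job done as asked, in the order asked, and still so for the second after the job is handed in, with the robot touching nothing.
It also fails if it takes over 29 s, if anything falls off the work surface, if the arm or the gripper's body presses on something with over 40 N, if the wrist force passes 120 N, or if a joint passes its speed limit or range.

## Working session

There is one attempt and no reset: what is moved stays moved. The work goes in short steps, Python scripts to look and compute and a tool call to move; the robot and the scene stay as the last step left them, time stands still between calls to the robot, and variables do not carry over. Pictures are saved under pics/ and viewed, and the job is handed in when it is done.

Besides the shell and the picture viewer there is one more tool, called after "Request:" as a command line: name --pt "numbers of a row" for each row, then --argument value for the rest. play_rows: Moves the arm, as the interface text tells. Its arguments: {"type":"object","properties":{"series":{"type":"array","items":{"type":"array","items":{"type":"number"}}},"grip_force":{"type":"number"}},"required":["series"]}

```bash
mkdir -p pics; ls; python3 - <<'E'
from rig import robot, eyes, ticket
import cv2, numpy as np
o=robot.get_obs(); print(o)
for n in("scene","top"):
    im=eyes.camera(n); cv2.imwrite(f"pics/{n}0.png",im[:,:,::-1])
    p=eyes.camera_params(n); print(n,p)
E
```

```text
pics
{'time': 0.0, 'q': array([-1.33950507e+00,  5.28469819e-01,  1.43391464e+00, -3.68846736e-06,
        1.18135601e+00, -1.78464951e-01]), 'joint_velocities': array([ 0.00090714, -0.00047537, -0.00093027, -0.00061207,  0.00038799,
       -0.00077348]), 'joint_torque': array([ 1.06510286e-04, -4.40040457e+01, -1.76591152e+01,  6.31790701e-02,
        5.81494952e-02, -1.75058503e-04]), 'position': array([ 0.24887983, -0.57257249,  0.24656539]), 'tool_rot': array([-0.14388099,  0.69307677, -0.69155863,  0.14383847]), 'ft_force': array([-0.48479703,  0.21826832,  0.02098634]), 'moment': array([-0.04623403, -0.05747285,  0.02638316]), 'grip_width': 0.08723199081626568}
scene {'K': array([[440.93328199,   0.        , 319.29374193],
       [  0.        , 440.93328199, 240.60808717],
       [  0.        ,   0.        ,   1.        ]]), 'rvec': array([ 1.87419043,  1.86972863, -0.60061354]), 'tvec': array([ 0.0504579 , -0.38342691,  1.22639916])}
top {'K': array([[474.52424148,   0.        , 321.05492749],
       [  0.        , 474.52424148, 238.59720482],
       [  0.        ,   0.        ,   1.        ]]), 'rvec': array([ 2.09757992, -2.15059917,  0.20082698]), 'tvec': array([-0.01859738,  0.50996407,  0.71443077])}
```

View pics/scene0.png

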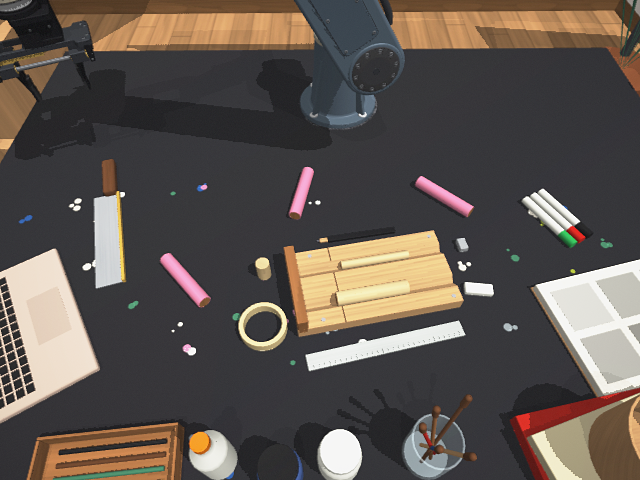

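View pics/top0.png

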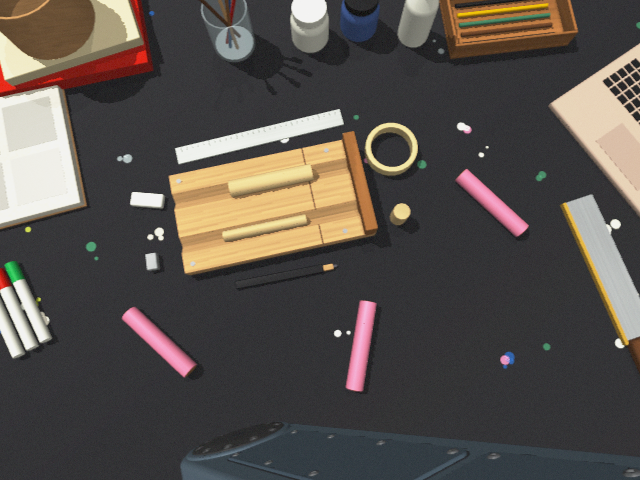

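Candidates (top view): thick pale dowel (270,180), thin pale dowel (265,228), pink look-alikes (492,203), (160,342) and (362,346), and a short stub (400,214). My choice is the thicker pale one at (270,180); next I check it in a close crop.

```bash
cat > h.py <<'E'
import cv2, numpy as np
from rig import robot, eyes, ticket
def ray(name,uv,z,p=None):
    p=p or eyes.camera_params(name)
    R=cv2.Rodrigues(p["rvec"])[0]; t=p["tvec"]; C=-R.T@t
    uv=np.atleast_2d(np.float64(uv))
    d=np.c_[(uv-p["K"][:2,2])/np.diag(p["K"])[:2],np.ones(len(uv))]@R
    return C+d*((z-C[2])/d[:,2])[:,None]
def proj(name,P,p=None):
    p=p or eyes.camera_params(name)
    return cv2.projectPoints(np.float64(P).reshape(-1,1,3),p["rvec"],p["tvec"],p["K"],None)[0][:,0]
E
python3 - <<'E'
import cv2
a=cv2.imread("pics/top0.png")[120:285,160:385]
cv2.imwrite("pics/topc.png",cv2.resize(a,None,fx=3.5,fy=3.5,interpolation=cv2.INTER_CUBIC))
a=cv2.imread("pics/scene0.png")[222:342,275:475]
cv2.imwrite("pics/scenec.png",cv2.resize(a,None,fx=4,fy=4,interpolation=cv2.INTER_CUBIC))
E
```

```text
(no output)
```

View pics/topc.png

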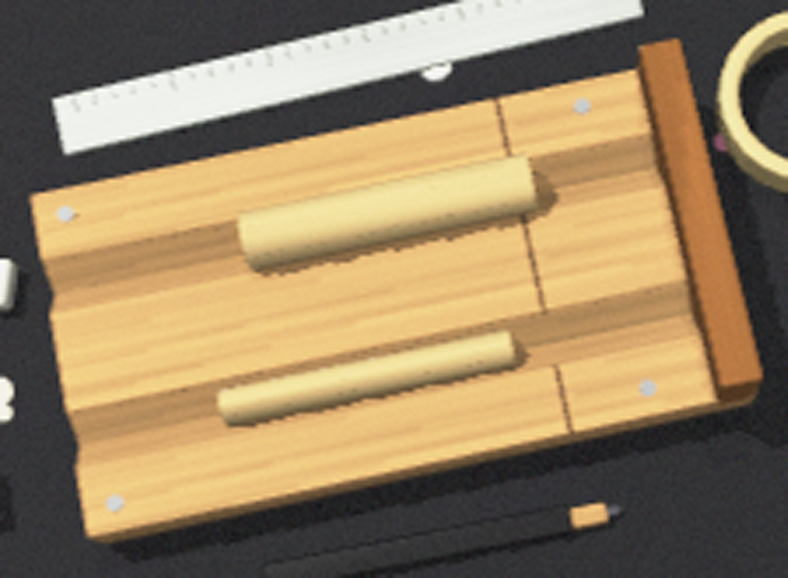

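View pics/scenec.png

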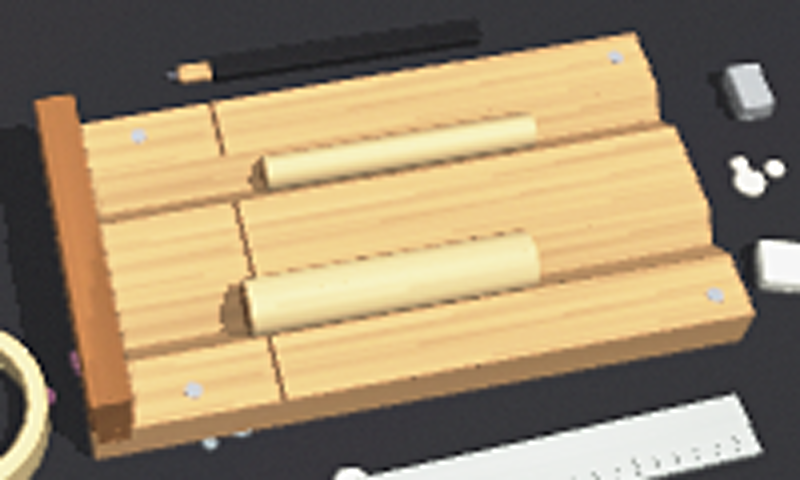

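```bash
python3 - <<'E'
from h import *
c=lambda u,v:(u/3.5+160-.36,v/3.5+120-.36)
s=lambda u,v:(u/4+275-.38,v/4+222-.38)
def w(n,p,z): return ray(n,p,z)[0]*1000
A=w("top",c(32,195),.028);B=w("top",c(88,537),.028);F=w("top",c(638,70),.028);G=w("top",c(716,403),.028)
print("top",A,B,F,G,np.linalg.norm(A-B),np.linalg.norm(F-A),np.linalg.norm(G-B))
A2=w("scene",s(752,315),.028);B2=w("scene",s(636,33),.028);F2=w("scene",s(132,430),.028);G2=w("scene",s(83,124),.028)
print("scene",A2,B2,F2,G2,np.linalg.norm(A2-B2))
for q in(A,B,F,G),(A2,B2,F2,G2):
    a,b,f,g=q; yaw=[np.degrees(np.arctan2(*(v[1::-1]))) for v in (f-a,g-b,)]+[np.degrees(np.arctan2(*((a-b)[1::-1])))-90]
    print(yaw)
# dowel: silhouette edges
print("thick top", w("top",c(244,240),.034),w("top",c(533,184),.034))
print("thin top", w("top",c(222,407),.027),w("top",c(517,349),.027))
print("thick scene", w("scene",s(247,307),.034),w("scene",s(539,258),.034))
print("thin scene", w("scene",s(264,172),.027),w("scene",s(536,130),.027))
# jig frame least squares
def rigid(q):
    L=np.array([[-160,85],[-160,-85],[140,85],[140,-85]],float); W=np.array(q)[:,:2]
    lc,wc=L.mean(0),W.mean(0); H=(L-lc).T@(W-wc); th=np.arctan2(H[0,1]-H[1,0],H[0,0]+H[1,1])
    R=np.array([[np.cos(th),-np.sin(th)],[np.sin(th),np.cos(th)]]); t=wc-R@lc
    print("jig yaw",np.degrees(th),"t",t,"res",(L@R.T+t-W).round(1).tolist()); return R,t
for n,q in(("top",(A,B,F,G)),("scene",(A2,B2,F2,G2))):
    R,t=rigid(q)
    pts=[("top",c(244,240),.034),("top",c(533,184),.034)] if n=="top" else [("scene",s(539,258),.034),("scene",s(247,307),.034)]
    print(n,[ (R.T@(w(*p)[:2]-t)).round(1) for p in pts], "home centre",R@[70,38]+t)
E
```

```text
top [628.35418096 223.38015535  28.        ] [461.57465354 191.60408555  28.        ] [684.96158129 -71.51172316  28.        ] [ 517.69966483 -102.79008134   28.        ] 169.77964948294994 300.2759027708271 299.696417050483
scene [629.58799724 222.2937597   28.        ] [462.29084592 192.22551502  28.        ] [687.31230629 -71.85322075  28.        ] [518.92643744 -99.51214204  28.        ] 169.97775200544174
[np.float64(-79.13369339583015), np.float64(-79.20632478094325), np.float64(-79.21287077138794)]
[np.float64(-78.89719293338753), np.float64(-79.01371413722457), np.float64(-79.81103534615433)]
thick top [601.34779887 119.53199929  34.        ] [625.80381404 -18.8685769   34.        ]
thin top [521.80616842 130.37556913  27.        ] [546.40138208  -9.43158622  27.        ]
thick scene [627.58011376 -18.02161774  34.        ] [601.62088502 123.40515414  34.        ]
thin scene [547.73230054  -7.47772066  27.        ] [523.0291859  132.27118993  27.        ]
jig yaw -79.20412544085185 t [575.02062602  50.3476017 ] res [[0.2, 0.1], [-0.0, -0.0], [-0.2, 0.3], [0.0, -0.3]]
top [array([-63. ,  38.8]), array([77.5, 36.9])] home centre [625.45979523 -11.2956478 ]
jig yaw -79.26968084435632 t [576.3912623   50.96333388] res [[0.5, 1.7], [0.8, 0.1], [-1.3, 1.1], [0.0, -2.9]]
scene [array([-66.5,  38.3]), array([77.3, 37.4])] home centre [626.75986891 -10.73758562]
```

```bash
cat >> h.py <<'E'
from scipy.spatial.transform import Rotation as Ro
TH=np.radians(-79.2); JR=np.array([[np.cos(TH),-np.sin(TH),0],[np.sin(TH),np.cos(TH),0],[0,0,1]]); JT=np.array([.575,.0504,0])
def j2w(p): return JR@np.array(p)+JT
def st():
    o=robot.get_obs(); R=Ro.from_quat(o["tool_rot"]).as_matrix()
    print("t",round(o["time"],3),"pos",o["position"].round(4),"jig",(JR.T@(o["position"]-JT)*1000).round(1),"F",o["ft_force"].round(2),"grip",round(o["grip_width"],4)); return o,R
E
python3 - <<'E'
from h import *
o,R=st()
print(R.round(3))
print("tool in jig axes\n",(JR.T@R).round(3)); print(o["q"].round(3))
# turns
for name,xd in(("A x=+jx",JR[:,0]),("A' x=-jx",-JR[:,0]),("B",JR[:,1]),("B'",-JR[:,1])):
    y=np.array([0,0,-1.]); Rt=np.c_[xd,y,np.cross(xd,y)]
    rv=Ro.from_matrix(R.T@Rt).as_rotvec(degrees=True); print(name,rv.round(2))
    print("  shift after turn to jig(-90,38,110):",(Rt.T@(j2w([-.090,.038,.110])-o["position"])*1000).round(1))
E
```

```text
t 0.1 pos [ 0.2489 -0.5726  0.2467] jig [ 550.9 -437.1  246.7] F [-0.36  0.29 -0.86] grip 0.087
[[-0.917 -0.     0.398]
 [-0.398  0.002 -0.917]
 [-0.    -1.    -0.002]]
tool in jig axes
 [[ 0.219 -0.002  0.976]
 [-0.976 -0.     0.219]
 [-0.    -1.    -0.002]]
[-1.34   0.528  1.434  0.     1.181 -0.178]
A x=+jx [  0.08 -77.32  -0.09]
  shift after turn to jig(-90,38,110): [-640.9  136.7  475.1]
A' x=-jx [1.0000e-01 1.0268e+02 8.0000e-02]
  shift after turn to jig(-90,38,110): [ 640.9  136.7 -475.1]
B [-1.0000e-02 -1.6732e+02 -1.6000e-01]
  shift after turn to jig(-90,38,110): [475.1 136.7 640.9]
B' [ 1.100e-01  1.268e+01 -1.000e-02]
  shift after turn to jig(-90,38,110): [-475.1  136.7 -640.9]
```

Request:
play_rows --pt "0 0 0 0 0 0.0352 0" --pt "0 0 0 0 0 0.0352 0" --pt "0 -0.1 0 -0.13 0 0 0" --pt "0 -0.2 0 -0.27 0 0 0" --pt "0 -0.2 0 -0.27 0 0 0" --pt "0 -0.2 0 -0.27 0 0 0" --pt "0 -0.2 0 -0.27 0 0 0" --pt "0 -0.2 0 -0.27 0 0 0" --pt "0 -0.2 0 -0.27 0 0 0" --pt "0 -0.2 0 -0.27 0 0 0" --pt "0 -0.2 0 -0.27 0 0 0" --pt "0 -0.2 0 -0.27 0 0 0"

```text
time: 1.1
position: [0.3879, -0.2844, 0.2473]
tool_rot: [-0.067, 0.704, -0.704, 0.066]
ft_force: [0.3, 0.5, -0.4]
grip_width: 0.015
```

```bash
python3 - <<'E'
from h import *
o,R=st(); print((JR.T@R).round(3))
E
```

```text
t 1.1 pos [ 0.3879 -0.2844  0.2473] jig [ 293.8 -246.5  247.3] F [ 0.27  0.55 -0.38] grip 0.015
[[-0.    -0.001  1.   ]
 [-1.    -0.    -0.   ]
 [ 0.    -1.    -0.001]]
```

Request:
play_rows --pt "0 -0.23 0 -0.31 0 0 0" --pt "0 -0.23 0 -0.31 0 0 0" --pt "0 -0.23 0 -0.31 0 0 0" --pt "0 -0.23 0 -0.31 0 0 0" --pt "0 -0.23 0 -0.31 0 0 0" --pt "0 -0.23 0 -0.31 0 0 0" --pt "0 -0.23 0 -0.31 0 0 0" --pt "0 -0.23 0 -0.31 0 0 0" --pt "0 -0.23 0 -0.31 0 0 0" --pt "0 -0.23 0 -0.31 0 0 0" --pt "0 -0.23 0 -0.31 0 0 0" --pt "0 -0.2 0 -0.27 0 0 0"

```text
time: 2.1
position: [0.5872, 0.1291, 0.2472]
tool_rot: [-0.067, 0.704, -0.704, 0.067]
ft_force: [-0.4, -0.1, 0.5]
grip_width: 0.0004
```

```bash
python3 - <<'E'
from h import *
o,R=st(); print((JR.T@R).round(3), o["q"].round(2))
cv2.imwrite("pics/w1.png",eyes.camera("wrist")[:,:,::-1])
p=eyes.camera_params("wrist")
for P in [[-.160,.085,.028],[-.160,-.085,.028],[.140,.085,.028],[-.063,.038,.034],[.077,.038,.034],[-.063,.038,.048]]: print(P,proj("wrist",j2w(P),p))
E
```

```text
t 2.1 pos [0.5872 0.1291 0.2472] jig [-75.   26.7 247.2] F [-0.43 -0.06  0.5 ] grip 0.0004
[[ 0.001 -0.     1.   ]
 [-1.    -0.     0.001]
 [ 0.    -1.    -0.   ]] [0.03 0.5  1.49 0.   1.15 1.41]
[-0.16, 0.085, 0.028] [[239.24690781 167.88301475]]
[-0.16, -0.085, 0.028] [[247.83348908 317.66848067]]
[0.14, 0.085, 0.028] [[532.52055053 169.1380266 ]]
[-0.063, 0.038, 0.034] [[333.43144012 214.63591782]]
[0.077, 0.038, 0.034] [[467.60271073 215.24829715]]
[-0.063, 0.038, 0.048] [[334.01015937 217.31689113]]
```

View pics/w1.png

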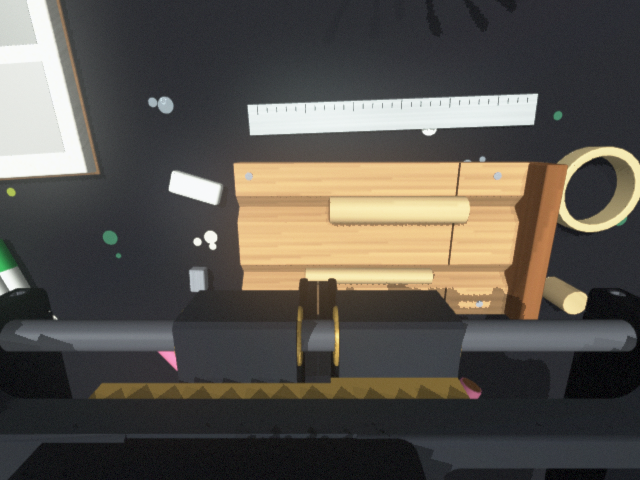

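Wrist view: the thick dowel spans (331..469, 210), within about 5 px of its projected ends, and the jig corner is at (235,163). The measurements hold, so I go down behind the dowel's free end.

Request:
play_rows --pt "0 -0.12 0 -0.19 0 0 0" --pt "0 0 0.3 0 0 0 0" --pt "0 0 0.33 0 0 0 0" --pt "0 0 0.33 0 0 0 0" --pt "0 0 0.33 0 0 0 0" --pt "0 0 0.3 0 0 0 0" --pt "0 0 0.15 0 0 0 0" --pt "0 0 0.07 0 0 0 0" --pt "0 0 0.04 0 0 0 0" --pt "0 0 0.02 0 0 0 0" --pt "0 0 0 0 0 0 0"

```text
time: 3.07
position: [0.5957, 0.1474, 0.0612]
tool_rot: [0.066, -0.704, 0.704, -0.067]
ft_force: [-0.1, 0.4, -0.3]
grip_width: 0.0006
```

```bash
python3 - <<'E'
from h import *
o,R=st()
i=[eyes.camera(n)[:,:,::-1] for n in("scene","top")]
a=cv2.resize(i[0][180:342,275:475],None,fx=3,fy=3,interpolation=cv2.INTER_CUBIC)
cv2.imwrite("pics/s2.png",a)
cv2.imwrite("pics/t2.png",cv2.resize(i[1][120:285,160:385],None,fx=3.5,fy=3.5,interpolation=cv2.INTER_CUBIC))
E
```

```text
t 3.067 pos [0.5957 0.1474 0.0612] jig [-91.4  38.5  61.2] F [-0.13  0.44 -0.31] grip 0.0006
```

View pics/s2.png

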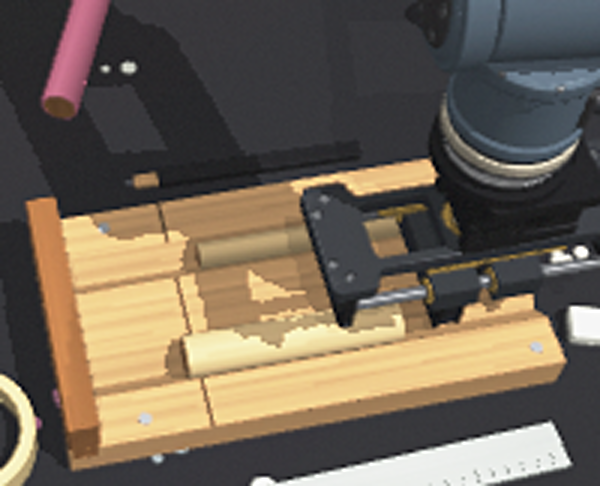

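View pics/t2.png

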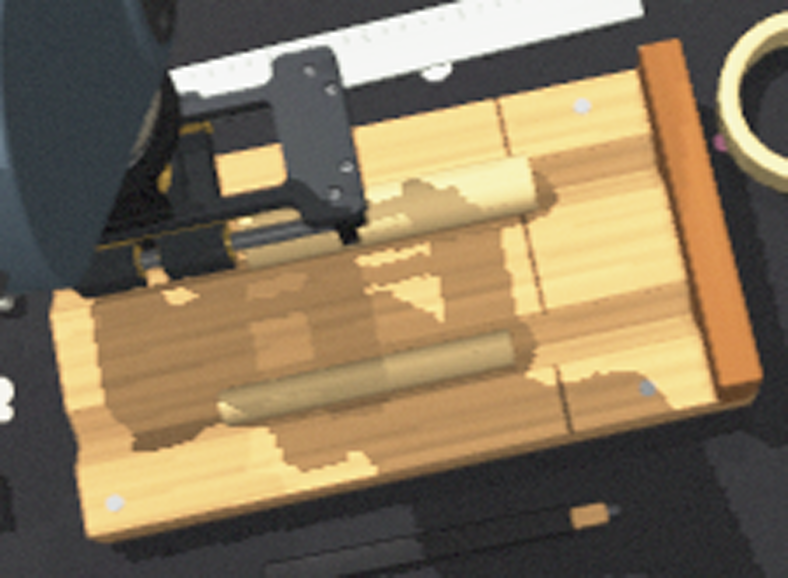

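Request:
play_rows --pt "0 0 0.02 0.0 0 0 0" --pt "0 0 0.01 0.01 0 0 0" --pt "0 0 0 0.02 0 0 0" --pt "0 0 0 0.02 0 0 0" --pt "0 0 0 0.02 0 0 0" --pt "0 0 0 0.02 0 0 0" --pt "0 0 0 0.02 0 0 0" --pt "0 0 0 0.02 0 0 0" --pt "0 0 0 0.02 0 0 0" --pt "0 0 0 0.02 0 0 0" --pt "0 0 0 0.02 0 0 0" --pt "0 0 0 0.02 0 0 0"

```text
time: 4.17
position: [0.599, 0.1268, 0.0576]
tool_rot: [-0.067, 0.704, -0.704, 0.067]
ft_force: [-0.8, 0.3, -0.2]
grip_width: 0.0001
```

Request:
play_rows --pt "0 0 0 0.02 0 0 0" --pt "0 0 0 0.02 0 0 0" --pt "0 0 0 0.02 0 0 0" --pt "0 0 0 0.02 0 0 0" --pt "0 0 0 0.02 0 0 0" --pt "0 0 0 0.02 0 0 0" --pt "0 0 0 0.02 0 0 0" --pt "0 0 0 0.02 0 0 0" --pt "0 0 0 0.02 0 0 0" --pt "0 0 0 0.02 0 0 0" --pt "0 0 0 0.02 0 0 0" --pt "0 0 0 0.02 0 0 0"

```text
time: 5.17
position: [0.6035, 0.103, 0.0576]
tool_rot: [-0.067, 0.704, -0.704, 0.067]
ft_force: [-0.9, 1.6, 0.3]
grip_width: 0.0003
```

```bash
python3 - <<'E'
from h import *
o,R=st(); print((JR.T@R).round(3)[:,2], "Fjig",(JR.T@o["ft_force"]).round(2))
i=[eyes.camera(n)[:,:,::-1] for n in("scene","top")]
a=np.hstack([cv2.resize(x,(400,340),interpolation=cv2.INTER_CUBIC) for x in (i[0][200:342,275:475],i[1][120:285,220:400])])
cv2.imwrite("pics/s3.png",a)
E
```

```text
t 5.167 pos [0.6035 0.103  0.0576] jig [-46.4  37.9  57.6] F [-0.86  1.61  0.27] grip 0.0003
[ 1.  0. -0.] Fjig [-1.74 -0.54  0.27]
```

View pics/s3.png

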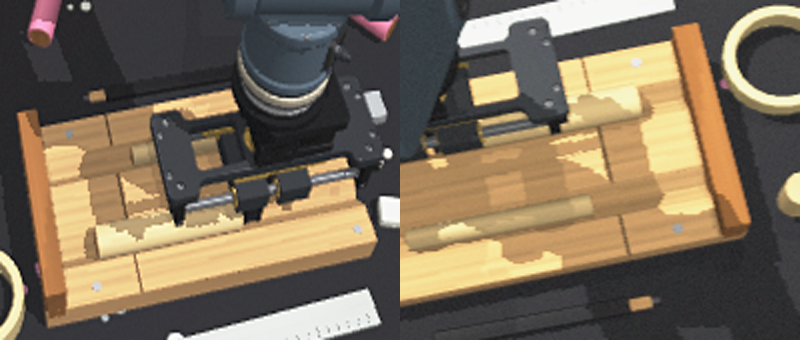

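```bash
python3 - <<'E'
from h import *
print((JR.T@(ray("top",[[(641-400)/400*180+220-.3,105/340*165+120-.3]],.034)[0]-JT)*1000).round(1))
E
```

```text
[104.8  33.8  34. ]
```

The dowel front is at jig x ≈ 105, so about 35 mm remains. I continue at 24 mm/s for 24 mm, then slower.

Request:
play_rows --pt "0 0 0 0.02 0 0 0" --pt "0 0 0 0.02 0 0 0" --pt "0 0 0 0.02 0 0 0" --pt "0 0 0 0.02 0 0 0" --pt "0 0 0 0.02 0 0 0" --pt "0 0 0 0.02 0 0 0" --pt "0 0 0 0.02 0 0 0" --pt "0 0 0 0.02 0 0 0" --pt "0 0 0 0.02 0 0 0" --pt "0 0 0 0.02 0 0 0" --pt "0 0 0 0.02 0 0 0" --pt "0 0 0 0.02 0 0 0"

```text
time: 6.27
position: [0.608, 0.0795, 0.0576]
tool_rot: [-0.067, 0.704, -0.704, 0.067]
ft_force: [-0.3, 0.4, 0.1]
grip_width: 0.0003
```

```bash
python3 - <<'E'
from h import *
o,R=st(); print("Fjig",(JR.T@o["ft_force"]).round(2))
a=eyes.camera("top")[120:260,300:400,::-1]
cv2.imwrite("pics/t4.png",cv2.resize(a,None,fx=4,fy=4,interpolation=cv2.INTER_CUBIC))
E
```

```text
t 6.267 pos [0.608  0.0795 0.0576] jig [-22.4  37.9  57.6] F [-0.28  0.44  0.14] grip 0.0003
Fjig [-0.49 -0.19  0.14]
```

View pics/t4.png

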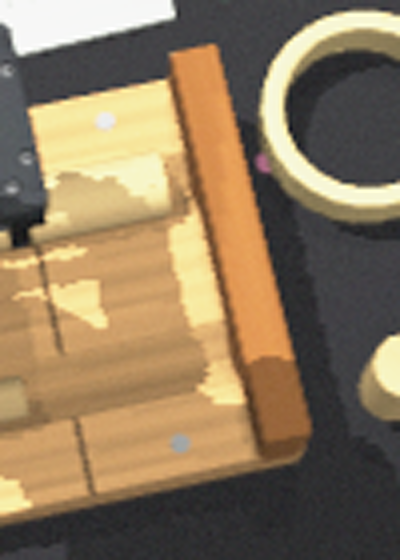

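The dowel end is at (170,187) and the fence foot at about (198,185), so the gap is roughly 10 mm. I slow down.

Request:
play_rows --pt "0 0 0 0.015 0 0 0" --pt "0 0 0 0.015 0 0 0" --pt "0 0 0 0.01 0 0 0" --pt "0 0 0 0.01 0 0 0" --pt "0 0 0 0.01 0 0 0" --pt "0 0 0 0.01 0 0 0"

```text
time: 6.82
position: [0.6093, 0.0727, 0.0575]
tool_rot: [-0.067, 0.704, -0.704, 0.067]
ft_force: [0.4, 1.2, -0.0]
grip_width: 0.0003
```

Request:
play_rows --pt "0 0 0 0.008 0 0 0" --pt "0 0 0 0.008 0 0 0" --pt "0 0 0 0.008 0 0 0"

```text
time: 7.07
position: [0.6098, 0.0704, 0.0576]
tool_rot: [-0.067, 0.704, -0.704, 0.067]
ft_force: [0.3, 1.0, -0.9]
grip_width: 0.0
```

Request:
play_rows --pt "0 0 0 0.008 0 0 0" --pt "0 0 0 0.008 0 0 0"

```text
time: 7.23
position: [0.6101, 0.0688, 0.0576]
tool_rot: [-0.067, 0.704, -0.704, 0.067]
ft_force: [1.1, 0.4, -0.2]
grip_width: -0.0
```

Request:
play_rows --pt "0 0 0 0.008 0 0 0" --pt "0 0 0 0.008 0 0 0"

```text
time: 7.4
position: [0.6104, 0.0673, 0.0575]
tool_rot: [-0.067, 0.704, -0.704, 0.067]
ft_force: [-0.1, 5.5, -0.3]
grip_width: 0.0005
```

```bash
python3 - <<'E'
from h import *
o,R=st(); print("Fjig",(JR.T@o["ft_force"]).round(2))
i=[eyes.camera(n)[:,:,::-1] for n in("scene","top")]
a=np.hstack([cv2.resize(x,(400,400),interpolation=cv2.INTER_CUBIC) for x in (i[0][250:330,280:360],i[1][130:210,300:380])])
cv2.imwrite("pics/t5.png",a)
E
```

```text
t 7.4 pos [0.6104 0.0673 0.0575] jig [-9.9 37.9 57.5] F [-0.1   5.53 -0.26] grip 0.0005
Fjig [-5.45  0.93 -0.26]
```

View pics/t5.png

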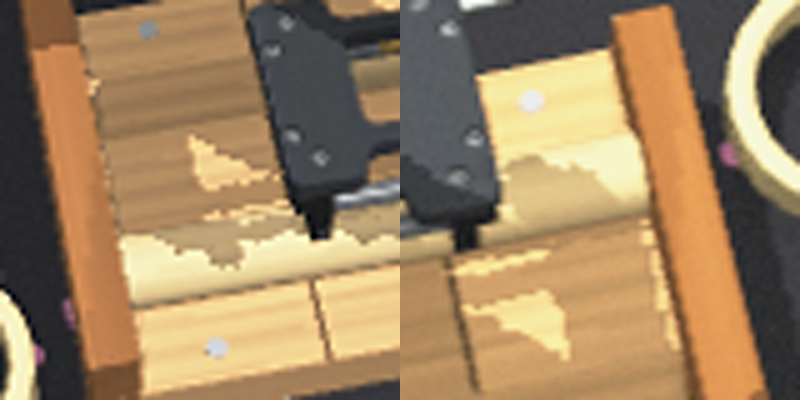

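The dowel end meets the fence in both views, (125,270) and (645,170), and the force is up to 5.5 N. One small nudge to confirm.

Request:
play_rows --pt "0 0 0 0.004 0 0 0" --pt "0 0 0 0 0 0 0"

```text
time: 7.67
position: [0.6104, 0.0673, 0.0576]
tool_rot: [-0.067, 0.704, -0.704, 0.067]
ft_force: [0.2, 2.9, 0.4]
grip_width: 0.0005
```

Request:
play_rows --pt "0 0 0 0.005 0 0 0" --pt "0 0 0 0.005 0 0 0"

```text
time: 7.83
position: [0.6104, 0.0672, 0.0576]
tool_rot: [-0.066, 0.705, -0.703, 0.066]
ft_force: [-0.1, 7.2, 0.8]
grip_width: 0.0004
```

The tool has stalled against the rigid stop (1.4 mm commanded, 0.1 mm moved, 7 N). I back off slowly, then rise and clear.

Request:
play_rows --pt "0 0 0 -0.01 0 0 0" --pt "0 0 0 -0.01 0 0 0" --pt "0 0 0 -0.02 0 0 0" --pt "0 0 0 -0.05 0 0 0" --pt "0 0 0 -0.1 0 0 0" --pt "0 0 0 -0.1 0 0 0" --pt "0 0 -0.1 0 0 0 0" --pt "0 0 -0.3 0 0 0 0" --pt "0 0 -0.3 0 0 0 0" --pt "0 0 -0.3 0 0 0 0" --pt "0 0 -0.3 0 0 0 0" --pt "0 0 -0.2 0 0 0 0"

```text
time: 8.83
position: [0.6061, 0.0948, 0.2115]
tool_rot: [0.065, -0.704, 0.704, -0.069]
ft_force: [0.3, -0.1, -0.1]
grip_width: 0.0005
```

Request:
play_rows --pt "0 0.3 0 -0.2 0 0 0" --pt "0 0.3 0 -0.2 0 0 0" --pt "0 0.3 0 -0.2 0 0 0" --pt "0 0.3 0 -0.2 0 0 0" --pt "0 0.1 0 -0.2 0 0 0" --pt "0 0 0 0 0 0 0"

```text
time: 9.33
position: [0.4537, 0.1705, 0.2081]
tool_rot: [-0.069, 0.704, -0.704, 0.066]
ft_force: [-0.3, 0.1, 0.1]
grip_width: -0.0001
```

```bash
python3 - <<'E'
from h import *
o,R=st()
i=[eyes.camera(n)[:,:,::-1] for n in("scene","top")]
a=np.hstack([cv2.resize(x,(400,330),interpolation=cv2.INTER_CUBIC) for x in (i[0][210:342,280:440],i[1][120:285,180:380])])
cv2.imwrite("pics/t6.png",a)
cv2.imwrite("pics/t6b.png",cv2.resize(i[1][120:285,160:385],None,fx=3.5,fy=3.5,interpolation=cv2.INTER_CUBIC))
E
```

```text
t 9.333 pos [0.4537 0.1705 0.2081] jig [-140.7  -96.7  208.1] F [-0.33  0.13  0.12] grip -0.0001
```

View pics/t6.png

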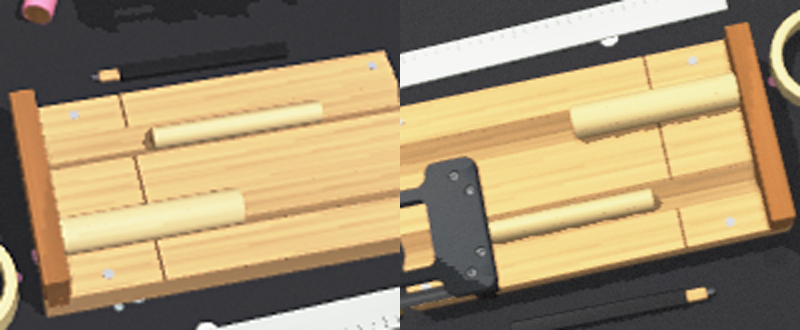

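View pics/t6b.png

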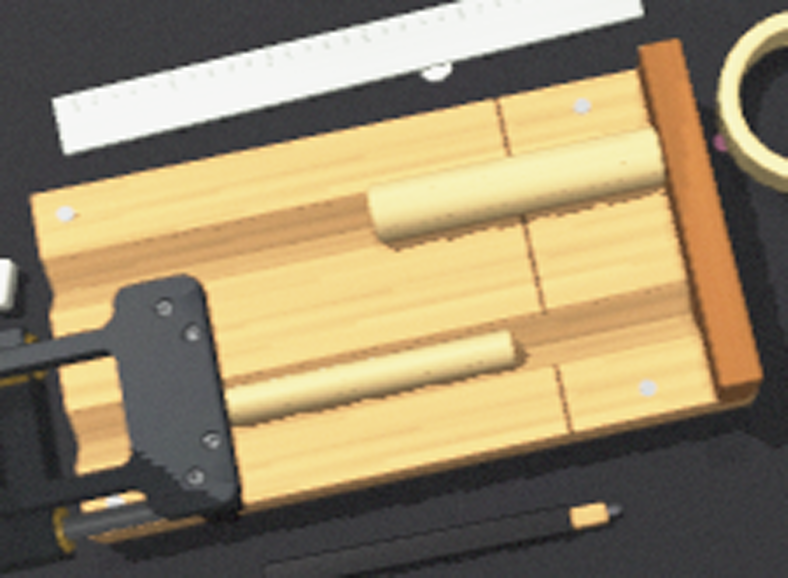

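The dowel's end meets the fence at (660,155) with no gap, and the thin dowel's front end is still at (517,349). One numeric check of the rear end, then I hand in.

```bash
python3 - <<'E'
from h import *
print((JR.T@(ray("top",[[374/3.5+160-.36,214/3.5+120-.36]],.034)[0]-JT)*1000).round(1))
print(ticket.hand_in())
E
```

```text
[ 0.1 38.4 34. ]
the job is handed in; nothing more can be done
None
```

The thick dowel is home against the fence, and I handed the job in at about 9.4 s of the 29 s allowed. I pushed its free end with closed fingertips, at 24 mm/s along the groove and about 10 mm/s at the fence. Then I backed off and moved the arm clear.

**Fence contact:** the tool stopped against the fence, moving 0.1 mm for the last 1.4 mm commanded. The force readings there were 5.5, 2.9 and 7.2 N. The 2.9 N came in the middle, during a small 0.4 mm nudge.

**Dowel position:** after I let go, the dowel's rear end measured jig x = 0.1 mm (0 when fully home) and y = 38.4 mm. No gap to the fence showed in either view.

**Other checks:** the thin dowel's front end is at the same pixel as before. The wrist view disagreed with the top-camera measurements by up to about 5 mm. I kept the top-camera values, and the final position agrees with them.

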